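Change the bonder's stage feed through the H gate

TASK

Change the stage feed of the bench bonder to fine-in: with the fingertips or the outside of the fingers push the black ball lever out of the left side of its H gate, across the neutral bar and fully home into the far right slot (left, right and far as seen from the robot), then move clear. Only push it: do not pinch or grip the ball or rod, do not force it against the gate, and do not run it into the near right slot, which would drive the stage backwards. Leave the bottle, tweezers, chip tray and wire spool where they are.

Things in the scene. Friction and masses are not known exactly. Their poses are not given: they have to be found in the camera images.
- machine: Fixed bench bonder facing the robot. Origin on the bench straight under the lever pivot; x away from the robot (far), y left, z up. Gearbox 150 x 130 mm, 118 high, centred on it. mm: base 50 high at x -110..240, y 80..460, with chuck and bond head (up to 186 high) near y 270; console 187 high at x 165..335, y -93..463. Only the lever rises above 187 (loose things lie lower too).
- lever: Selector lever: upright steel rod 9 mm thick, 38 mm black ball on top, 0.22 kg. Origin at its pivot, 20 mm above the machine's origin; z runs up the rod to the ball centre, 205 mm from the pivot. Turns about the pivot in two directions (shift, select), each with about 0.75 N m of friction (some 4 N at the ball): no spring, it stays where it is left. Over 45 N of push is forcing it.
- knob (a point): Centre of the black ball (38 mm diameter) at the top of the lever; 225 mm above the bench when the lever is upright, 214 mm when it stands in the end of a slot.
- shift (a joint): Tilt of the lever to far (+) or near (-), rad, about the machine's y axis. 0: on the neutral cross bar; +0.287 hard against the end of a far slot, -0.287 of a near slot (ball some 57 mm either way). Starts anywhere along the left column.
- select (a joint): Tilt of the lever to the right (+) or left (-), rad, about the lever's x axis. +0.177 is the middle of the right column, -0.177 of the left (ball 36 mm right or left). Starts in the left column. Ball centre in the machine's frame, mm: x = 205 cos(select) sin(shift), y = -205 sin(select), z = 20 + 205 cos(select) cos(shift).
- gate (a point): Centre of the H gate, top face of its 6 mm plate, 118 mm above the bench. Two columns along the machine's x, 17 mm left and right of centre, joined midway by a cross bar along y. Slots 16 mm wide: the rod has 3.5 mm play each way (7 to 11 mm at the ball); slot ends 32.5 mm from centre. Tongues between the columns have round noses, 9 mm radius. The rod changes column only near shift = 0.
- far_right_home (a point): Where the centre of the ball is when the lever is fully home in the far right slot: machine frame x +57.0, y -36.1, z +213.6 mm.
- bottle: Closed white plastic bottle, 60 mm diameter, 135 mm high, loose, standing on the bench to the right of the gearbox. Origin at the centre of its underside.
- tweezers: Steel tweezers 127 mm long, about 19 mm wide, 8 mm high, loose, lying on the bench to the right of the gearbox. Origin under their middle, x along their length.
- chip_tray: Flat black chip tray with a pale grey lid and steel clip, 60 x 60 x 20 mm, loose on the bench in front of the gearbox. Origin at the centre of its underside.
- wire_spool: Black spool of gold-coloured wire, 48 mm diameter, 28 mm high, loose, standing on the work plate left of the gearbox. Origin at the centre of its underside.

How it is judged (in metres and radians):
On the way:
1. the lever has crossed the neutral bar into the right column (value of joint select above 0.1 rad), for 0.1 s.
At the end, for the whole second after the job is handed in: The lever rests in the far right slot with shift above 0.255 rad (ball within about 6 mm of its end stop at 0.287) and select above 0.1; the bottle, tweezers, chip tray and spool are within 20 mm of where they began (value of joint shift above 0.255 rad and value of joint select above 0.1 rad and velocity of joint shift between -0.03 and 0.03 rad/s and distance of each of bottle, tweezers, chip_tray, wire_spool from where it was at the start of the episode below 0.02 m); the robot touches nothing.
It fails at once if the lever was run into the near right slot, more than half way (value of joint select above 0.1 rad and value of joint shift below -0.15 rad).
It fails at once if the lever was pinched: ball or rod pressed on two opposite sides at once (((contact force between anything else and lever_c1 above 1.5 N or contact force between anything else and lever_c5 above 1.5 N) and (contact force between anything else and lever_c2 above 1.5 N or contact force between anything else and lever_c6 above 1.5 N)) or ((contact force between anything else and lever_c3 above 1.5 N or contact force between anything else and lever_c7 above 1.5 N) and (contact force between anything else and lever_c4 above 1.5 N or contact force between anything else and lever_c8 above 1.5 N))).
It fails at once if the lever was forced: pressed with more than 45 N (contact force between any of the fingers, the arm and lever above 45 N).
It fails at once if a bystander was pushed, lifted or carried more than 30 mm (distance of any of bottle, tweezers, chip_tray, wire_spool from where it was at the start of the episode above 0.03 m).
It also fails if it takes over 64 s, if anything falls off the work surface, if the arm or the gripper's body presses on something with over 40 N, if the wrist force passes 120 N, or if a joint passes its speed limit or range.

ROBOT

A 6-joint arm with a two-finger parallel gripper is mounted at the origin on the work surface. World frame = base frame: x ahead of the robot, y to its left, z up, the work surface at z = 0. Lengths are in m, angles in degrees, forces in N, time in s.
With the tool pointing down it reaches from about 0.375 to 0.975 m from the base axis. Payload 3.8 kg.
Tool frame: the origin (TCP) lies midway between the tips of the shut fingers; the grasp point (between the pads) lies 19 mm behind it; z points along the fingers, x is the direction in which the jaws open and shut, and the axes are right-handed (so a half turn about z gives the same grasp; the last joint's range is limited). The gripper opens to 88 mm and grips with 3 to 60 N. Pads are 18 mm wide; open, the fingers measure 123 mm over their backs; the gripper's body (75 mm by 187 mm) begins 45 mm behind the grasp point.
Start: joints at [66.412, 15.12, 91.902, -0, 72.978, -2.114], TCP at [0.247, 0.628, 0.214] pointing down, gripper open.
Joint ranges: [-150.88, 150.88], [-54.13, 125.18], [17.81, 147.31], [-75.09, 255.09], [0, 152.58], [-146.25, 146.25]. Speed limits (degrees/s): [147.25, 147.25, 180, 180, 180, 180].

INTERFACE

Orientations are given as [roll, pitch, yaw] about the fixed x, y, z axes, in that order (R = Rz(yaw) Ry(pitch) Rx(roll)).
In Python, from cell import robot, vision gives the robot as it stands.
- The arm moves only by the tool servo_tool, never from a script. Its argument "targets" is a list of rows, each a list of 3 entries, a list of its own where there are three numbers: the gripper command: -1 is shut, 1 is fully open, values between are in proportion, then the shift along the tool's x, y, z in cm, then the turn about the tool's z in degrees. A call has 1 to 5 rows; each row is the pose to reach, as a shift and turn from the pose measured when the call began, along the tool's axes at that moment; what a row does not reach only later rows make up. A row lasts 1/10 s, in which the tool goes at most 50 mm and 8.59 degrees, less where a joint would pass 70% of its speed; a pose out of reach is approached as far as the arm can. A call with a gripper value outside its range is refused whole. The fingers move at their own pace and stop on an object; the grip force is fixed at half the most. Time passes only in rows, so rows that repeat a pose let the fingers close. It gives the time, the measured TCP pose, the force and the opening at its end, in the units of the state.
- robot.observe(): the state, without advancing time (a new reading comes with each control period).
- vision.camera(name): name is "scene" or "side" or "wrist"; returns the picture (480x640x3 uint8, red, green, blue); there is no depth.
- vision.camera_info(name): a dict with "fx", "fy", "cx", "cy" (pixels), "origin" and "rotation" of the camera in the world. Camera axes: x right, y up, looking along -z (the intrinsics and any distortion apply to the point x, -y, -z); pixel columns grow to the right and rows downward; lengths in m; the calibration is good to about 2 mm. A picture is of the moment at which its call begins: read the wrist's pose just before it. camera_info takes no time and is no camera call; for the wrist camera it gives the pose at the moment of the call.
- robot.finish_job(): hands the job in, once; it reports no verdict.
The state is a dict: "time": time; "joint_pos": joint angles; "qd": joint speeds; "joint_torque": joint torques, N m; "tcp_pos": TCP position; "tcp_rot": TCP orientation; "wrist_force": force on the tool from outside, world axes, zero at the start; "ft_torque": the same for the moment, N m; "grip_width": finger opening in m.
Only numpy, scipy, OpenCV 4.12 (cv2) and the standard library are available. Lean on these libraries where they do the work, as an engineer would, in place of code of your own. Each camera call takes 0.05 s, during which the arm holds its last target.

## Working session

There is one attempt and no reset: what is moved stays moved. The work goes in short steps, Python scripts to look and compute and a tool call to move; the robot and the scene stay as the last step left them, time stands still between calls to the robot, and variables do not carry over. Pictures are saved under pics/ and viewed, and the job is handed in when it is done.

Besides the shell and the picture viewer there is one more tool, called after ">>>" as name(argument=value, ...), one argument or row to a line, values as JSON. servo_tool: Moves the arm, as the interface text tells. Its arguments: {"type":"object","properties":{"targets":{"type":"array"}},"required":["targets"]}

```bash
mkdir -p pics; ls; python3 - <<'E'
from cell import robot, vision
import cv2
s=robot.observe(); print(s)
for n in ["scene","side","wrist"]:
    print(n,vision.camera_info(n))
    cv2.imwrite(f"pics/{n}0.png",vision.camera(n)[:,:,::-1])
E
```

```text
pics
{'time': 0.0, 'joint_pos': array([ 6.64106391e+01,  1.51693035e+01,  9.19795665e+01,  2.69072724e-04,
        7.29771643e+01, -2.11351483e+00]), 'qd': array([-0.00741961,  0.08714287, -0.06667438, -0.01465242,  0.01881226,
       -0.01740898]), 'joint_torque': array([-2.77041845e-04, -5.02108920e+01, -3.56876636e+01,  7.27449032e-02,
        2.94539379e-02, -1.93056226e-04]), 'tcp_pos': array([0.24681479, 0.62744907, 0.21240226]), 'tcp_rot': array([-1.79995095e+02,  1.25939133e-01,  6.85240803e+01]), 'wrist_force': array([-0.70953653,  0.20579816,  0.34341692]), 'ft_torque': array([-0.00783201, -0.03024659, -0.03039085]), 'grip_width': 0.08853349114513419}
scene {'fx': 505.3641792938334, 'fy': 505.3641792938334, 'cx': 324.9995173745699, 'cy': 239.43945664161853, 'origin': array([ 1.25753675, -0.27187076,  0.62659369]), 'rotation': array([57.61070044, -0.82363541, 72.38679121])}
side {'fx': 467.9371058136538, 'fy': 467.9371058136538, 'cx': 314.63602707210225, 'cy': 234.6104473255212, 'origin': array([ 0.15058787, -0.46419625,  0.59967427]), 'rotation': array([ 51.4768473 ,   0.59583321, -44.76727894])}
wrist {'fx': 346.2648168646838, 'fy': 346.2648168646838, 'cx': 319.07152707846546, 'cy': 232.42857227627496, 'origin': array([0.18209803, 0.65232763, 0.38360944]), 'rotation': array([-1.58678523e+01,  5.75707541e-02,  6.85215842e+01])}
```

View pics/scene0.png

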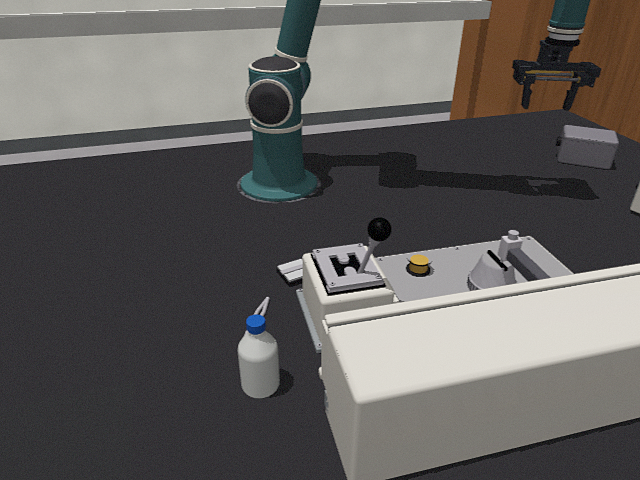

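View pics/side0.png

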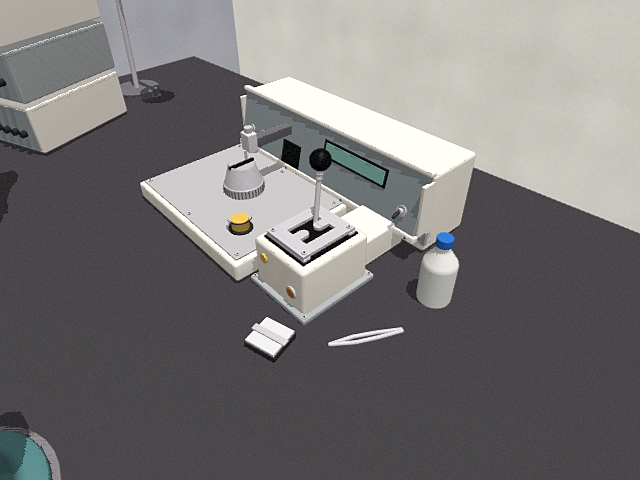

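View pics/wrist0.png

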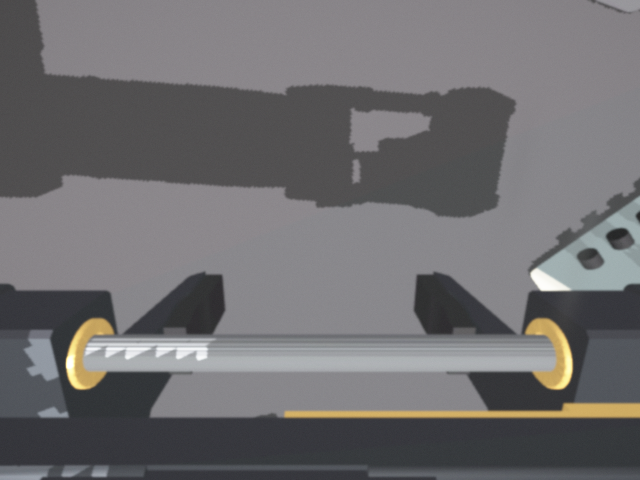

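The scene view shows the ball at about (379,230) and the side view at (320,160). The lever is in the left column, toward the far end. I'll zoom in on the gate next.

```bash
python3 - <<'E'
import cv2
a=cv2.imread('pics/scene0.png')[205:305,290:410]; b=cv2.imread('pics/side0.png')[140:270,240:380]
cv2.imwrite('pics/sz.png',cv2.resize(a,None,fx=6,fy=6,interpolation=cv2.INTER_CUBIC)[:600])
cv2.imwrite('pics/dz.png',cv2.resize(b,None,fx=4.5,fy=4.5,interpolation=cv2.INTER_CUBIC))
E
```

```text
(no output)
```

View pics/sz.png

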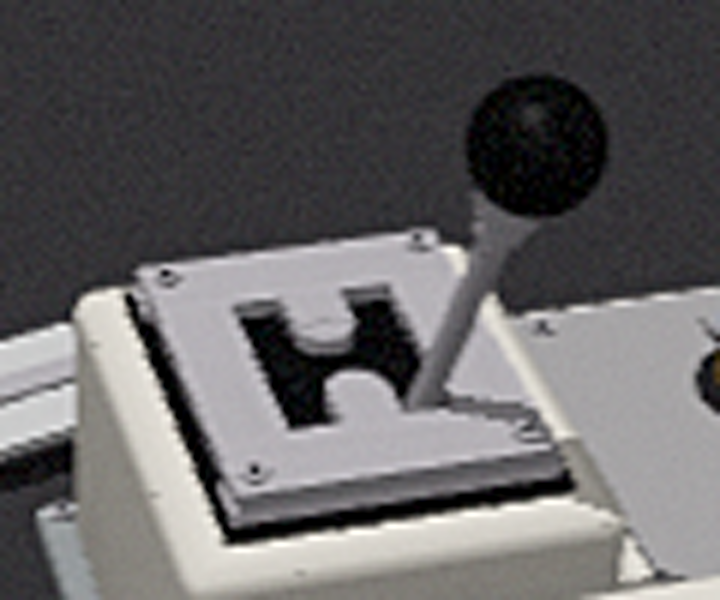

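View pics/dz.png

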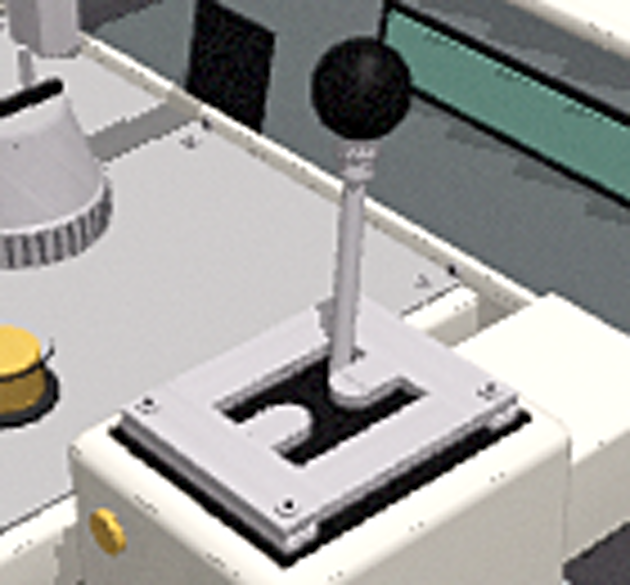

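```bash
cat > h.py <<'E'
import numpy as np
from scipy.spatial.transform import Rotation as R
from scipy.optimize import least_squares
def proj(ci,P):
    Rm=R.from_euler('xyz',ci['rotation'],degrees=True).as_matrix()
    p=(np.atleast_2d(P)-ci['origin'])@Rm
    d=-p[:,2]
    return np.c_[ci['cx']+ci['fx']*p[:,0]/d, ci['cy']-ci['fy']*p[:,1]/d]
def w2(m,P):
    c,s=np.cos(m[2]),np.sin(m[2]); P=np.atleast_2d(P)
    return np.c_[m[0]+c*P[:,0]-s*P[:,1], m[1]+s*P[:,0]+c*P[:,1],P[:,2]]
def ball(sh,se): return np.array([.205*np.cos(se)*np.sin(sh),-.205*np.sin(se),.02+.205*np.cos(se)*np.cos(sh)])
E
python3 - <<'E'
from h import *
from cell import vision
A=vision.camera_info('scene');B=vision.camera_info('side')
cs=dict(nr=(-.0325,-.025,.118),nl=(-.0325,.025,.118),fr=(.0325,-.025,.118))
so=lambda u,v:(290+u/6,205+v/6); do=lambda u,v:(240+u/4.5,140+v/4.5)
pts=[(A,cs['nr'],so(238,308)),(A,cs['nl'],so(388,290)),(A,cs['fr'],so(292,428)),
(B,cs['nl'],do(218,405)),(B,cs['nr'],do(298,462)),(B,cs['fr'],do(425,392))]
bp=[(A,so(537,145)),(B,do(361,89))]
f=lambda m:np.concatenate([proj(c,w2(m,P))[0]-q for c,P,q in pts])
r=least_squares(f,[.65,0,0]);print(r.x,np.degrees(r.x[2]));print(r.fun.reshape(-1,2).round(1))
g=lambda X:np.concatenate([proj(c,X)[0]-q for c,q in bp])
t=least_squares(g,[.65,0,.2]);print(t.x,t.fun)
m=r.x
d=t.x-[m[0],m[1],0];c,s=np.cos(m[2]),np.sin(m[2]);print('ball machine',c*d[0]+s*d[1],-s*d[0]+c*d[1],d[2])
# joint fit
k=lambda v:np.concatenate([f(v[:3]),g(w2(v[:3],ball(v[3],v[4]))[0])])
q=least_squares(k,[*m,.1,-.17]);print(q.x,q.fun.reshape(-1,2).round(1))
np.save('m.npy',q.x)
v=q.x
for n,P in dict(ball=ball(v[3],v[4]),N_left=ball(0,-.177),N_right=ball(0,.177),home=ball(.287,.177)).items(): print(n,w2(v,P)[0].round(4))
E
```

```text
[ 0.58382249 -0.01125515 -0.05350639] -3.0656906040971785
[[-1.9 -0.2]
 [-0.2 -0.8]
 [-1.1  1. ]
 [-1.9 -2.1]
 [-0.2 -0.8]
 [ 0.6 -1.7]]
[0.63687272 0.02026356 0.21403999] [-0.72029181  0.87474965 -0.71599414 -0.95058498]
ball machine 0.05128865779043456 0.0343107750657274 0.21403998753359835
[ 0.58365575 -0.01133124 -0.05330334  0.26063815 -0.16769935] [[-2.  -0.2]
 [-0.3 -0.8]
 [-1.1  1. ]
 [-1.9 -2. ]
 [-0.3 -0.7]
 [ 0.5 -1.6]
 [-0.6  0.4]
 [-0.4 -1.7]]
ball [0.6375 0.0201 0.2153]
N_left [0.5856 0.0247 0.2218]
N_right [ 0.5817 -0.0474  0.2218]
home [ 0.6388 -0.0504  0.2135]
```

```bash
cat >> h.py <<'E'
def go(mx,my,z,dyaw=87,world=None):
    """shift/turn to TCP target in machine coords (m)"""
    from cell import robot
    s=robot.observe(); v=np.load('m.npy')
    T=w2(v,[mx,my,z])[0]
    Rm=R.from_euler('xyz',s['tcp_rot'],degrees=True).as_matrix()
    d=Rm.T@(T-s['tcp_pos'])*100
    turn=-(dyaw-s['tcp_rot'][2])
    print('t',s['time'],'tgt',T.round(4),'shift cm',d.round(2),'turn',round(turn,1),'F',s['wrist_force'].round(1))
def where():
    from cell import robot
    s=robot.observe(); v=np.load('m.npy')
    d=s['tcp_pos']-[v[0],v[1],0];c,sn=np.cos(v[2]),np.sin(v[2])
    print('tcp machine mm',(1000*np.array([c*d[0]+sn*d[1],-sn*d[0]+c*d[1],d[2]])).round(1),s['tcp_rot'].round(1),'F',s['wrist_force'].round(1),'t',s['time'])
E
python3 -c "
from h import *
go(.098,.034,.285)"
```

```text
t 0.15 tgt [0.6833 0.0174 0.285 ] shift cm [-40.82  62.95  -7.16] turn -18.5 F [-0.5 -0.3 -0. ]
```

>>> servo_tool(
  targets=[
    [-1, [0, 5, -5], -8],
    [-1, [-5, 10, -7.2], -16],
    [-1, [-9, 14, -7.2], -18.5],
    [-1, [-12, 19, -7.2], -18.5],
    [-1, [-15, 23, -7.2], -18.5],
  ],
)

```text
time: 0.65
tcp_pos: [0.3796, 0.4455, 0.2836]
tcp_rot: [180.0, 0.1, 87.1]
wrist_force: [0.8, -0.2, -1.1]
grip_width: 0.0505
```

```bash
python3 -c "
from h import *
where();go(.098,.034,.285)"
```

```text
tcp machine mm [-228.1  445.3  283.6] [1.80e+02 1.00e-01 8.71e+01] F [ 0.8 -0.2 -1.1] t 0.65
t 0.65 tgt [0.6833 0.0174 0.285 ] shift cm [-41.21  32.51  -0.09] turn 0.1 F [ 0.8 -0.2 -1.1]
```

>>> servo_tool(
  targets=[
    [-1, [-4, 3, 0], 0],
    [-1, [-8, 6, 0], 0],
    [-1, [-12, 9.5, 0], 0],
    [-1, [-16, 12.5, 0], 0],
    [-1, [-20, 16, 0], 0],
  ],
)

```text
time: 1.15
tcp_pos: [0.5249, 0.2419, 0.2837]
tcp_rot: [180.0, 0.0, 87.1]
wrist_force: [0.6, 0.7, -0.6]
grip_width: 0.0101
```

>>> servo_tool(
  targets=[
    [-1, [-4, 3, 0], 0],
    [-1, [-8, 6, 0], 0],
    [-1, [-12, 9.5, 0], 0],
    [-1, [-16, 12.5, 0], 0],
    [-1, [-20, 16, 0], 0],
  ],
)

```text
time: 1.65
tcp_pos: [0.67, 0.0384, 0.2835]
tcp_rot: [-180.0, 0.0, 87.1]
wrist_force: [1.1, 0.8, 0.5]
grip_width: 0.0004
```

```bash
python3 -c "
from h import *
where();go(.098,.034,.285);go(.098,.034,.205)
from cell import vision
import cv2
for n in ['scene','side']: cv2.imwrite(f'pics/{n}1.png',vision.camera(n)[:,:,::-1])
"
```

```text
tcp machine mm [ 83.5  54.3 283.5] [-180.     0.    87.1] F [1.1 0.8 0.5] t 1.65
t 1.65 tgt [0.6833 0.0174 0.285 ] shift cm [-2.03  1.44 -0.14] turn 0.1 F [1.1 0.8 0.5]
t 1.65 tgt [0.6833 0.0174 0.205 ] shift cm [-2.03  1.45  7.86] turn 0.1 F [1.1 0.8 0.5]
```

View pics/side1.png

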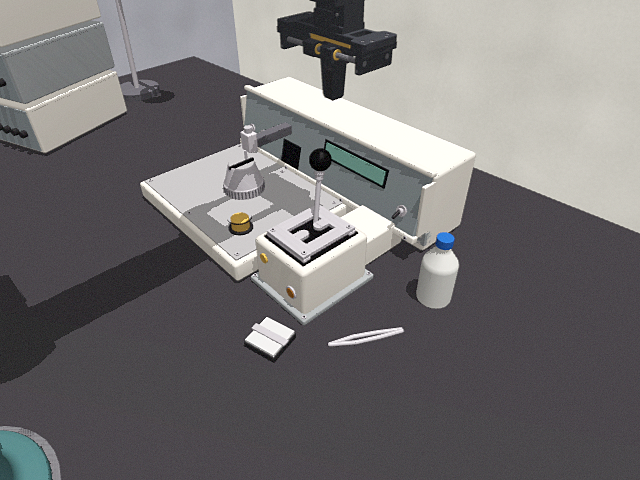

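View pics/scene1.png

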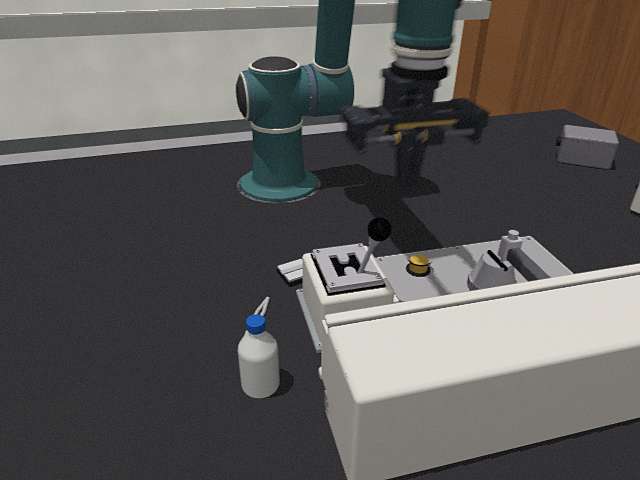

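The gripper is shut above the far side of the lever, with its tip at about (333,98) in the side view. The ball hasn't moved. I'll go down on the far side of it.

>>> servo_tool(
  targets=[
    [-1, [-2, 1.45, 0], 0],
    [-1, [-2, 1.45, 2.5], 0],
    [-1, [-2, 1.45, 5.5], 0],
    [-1, [-2, 1.45, 7.9], 0],
    [-1, [-2, 1.45, 7.9], 0],
  ],
)

```text
time: 2.25
tcp_pos: [0.6815, 0.0145, 0.198]
tcp_rot: [-179.4, 0.2, 86.8]
wrist_force: [-0.5, 0.6, -1.2]
grip_width: 0.0003
```

```bash
python3 -c "
from h import *
where();go(.02,.034,.205)
from cell import vision
import cv2
a=[vision.camera(n)[:,:,::-1] for n in ['scene','side']]
cv2.imwrite('pics/c2.png',cv2.resize(np.hstack([a[0][150:330,270:470],a[1][60:240,220:420]]),None,fx=2,fy=2))
"
```

```text
tcp machine mm [ 96.3  31.  198. ] [-179.4    0.2   86.8] F [-0.5  0.6 -1.2] t 2.25
t 2.25 tgt [0.6054 0.0216 0.205 ] shift cm [ 0.27 -7.64 -0.63] turn -0.2 F [-0.5  0.6 -1.2]
```

View pics/c2.png

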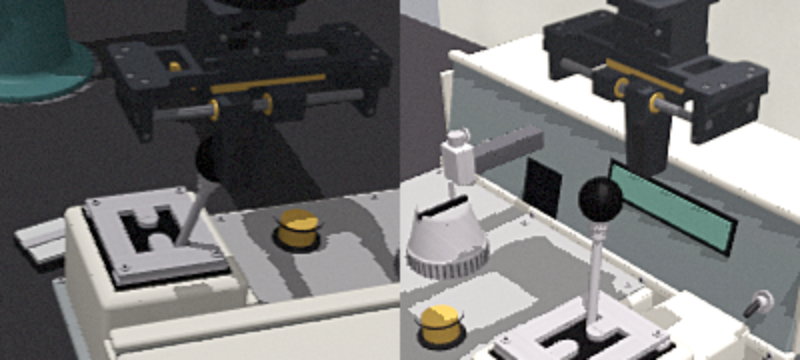

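```bash
python3 -c "
from h import *
from cell import vision,robot
s=robot.observe()
for n in ['scene','side']:
  p=proj(vision.camera_info(n),s['tcp_pos'])[0];print(n,p, (p-([270,150] if n=='scene' else [220,60]))*2)
"
```

```text
scene [386.95593508 252.58906152] [233.91187015 205.17812304]
side [341.35204257 155.79609222] [242.70408513 191.59218443]
```

```bash
python3 -c "
from h import *
from cell import vision,robot
import cv2
print(proj(vision.camera_info('side'),[[.67,.0384,.2835]]),proj(vision.camera_info('scene'),[[.67,.0384,.2835]]))
where()
a=[vision.camera(n)[:,:,::-1] for n in ['scene','side']];where()
cv2.imwrite('pics/c3.png',cv2.resize(np.hstack([a[0][200:290,340:440],a[1][90:180,290:390]]),None,fx=4,fy=4))
"
```

```text
[[325.75668947 110.07439239]] [[402.50162216 198.87546185]]
tcp machine mm [ 99.3  31.1 203. ] [-179.9    0.2   86.8] F [ 0.2 -0.6 -0.1] t 2.35
tcp machine mm [100.9  31.  205.5] [179.9   0.2  86.8] F [0.6 0.4 0.7] t 2.45
```

View pics/c3.png

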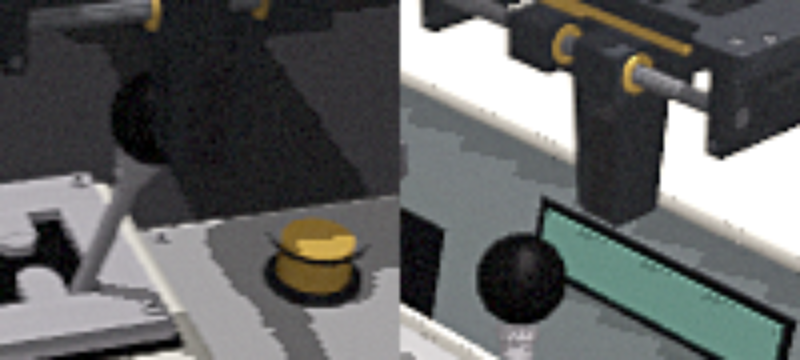

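```bash
python3 -c "
from h import *
from cell import vision,robot
import cv2
where()
s=robot.observe();a=[vision.camera(n)[:,:,::-1] for n in ['side','scene']];where()
print(robot.observe()['qd'].round(2))
for n,a_,o in (('side',a[0],(290,90)),('scene',a[1],(340,200))):
  p=proj(vision.camera_info(n),s['tcp_pos'])[0];print(n,p); cv2.drawMarker(a_:=a_.copy(),tuple(int(x) for x in p.round()),(0,0,255),0,7)
  cv2.imwrite(f'pics/d_{n}.png',cv2.resize(np.clip(a_[o[1]:o[1]+90,o[0]:o[0]+100]*1.8,0,255),None,fx=6,fy=6))
"
```

```text
tcp machine mm [100.9  31.  205.5] [179.9   0.2  86.8] F [0.6 0.4 0.7] t 2.45
tcp machine mm [101.2  30.9 205.8] [179.8   0.2  86.8] F [ 0.5 -0.5  0.3] t 2.55
[-0.11 -0.07  0.23 -0.19 -0.17 -0.05]
side [342.10166348 154.2557543 ]
scene [387.39062389 251.83463809][ WARN:0@3.492] global loadsave.cpp:1063 imwrite_ Unsupported depth image for selected encoder is fallbacked to CV_8U.
```

View pics/d_side.png

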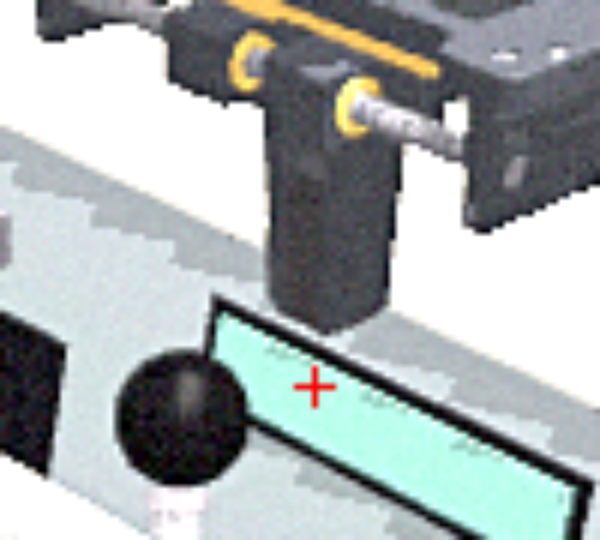

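View pics/d_scene.png

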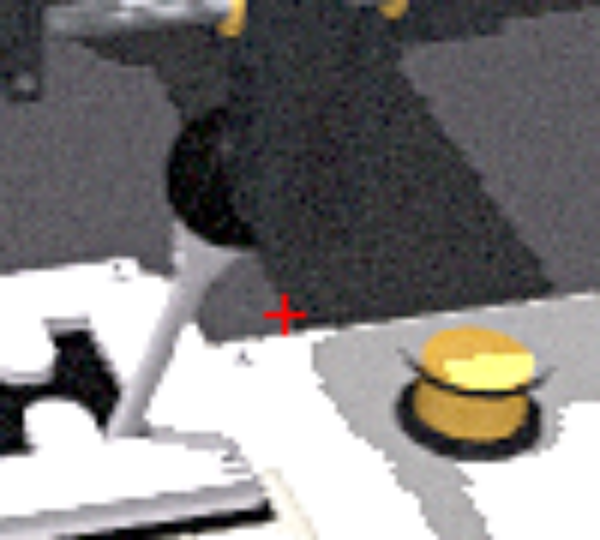

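```bash
python3 -c "
from h import *
from cell import vision,robot
import cv2
a=np.mean([vision.camera('scene').astype(float) for _ in range(4)],0)[:,:,::-1]
where()
cv2.imwrite('pics/e.png',np.clip(cv2.resize(a[150:270,320:460],None,fx=5,fy=5,interpolation=2)*5-20,0,255).astype('uint8'))
"
```

```text
tcp machine mm [100.5  30.6 204.5] [179.9   0.2  86.8] F [ 0.9  1.  -0.6] t 2.75
```

View pics/e.png

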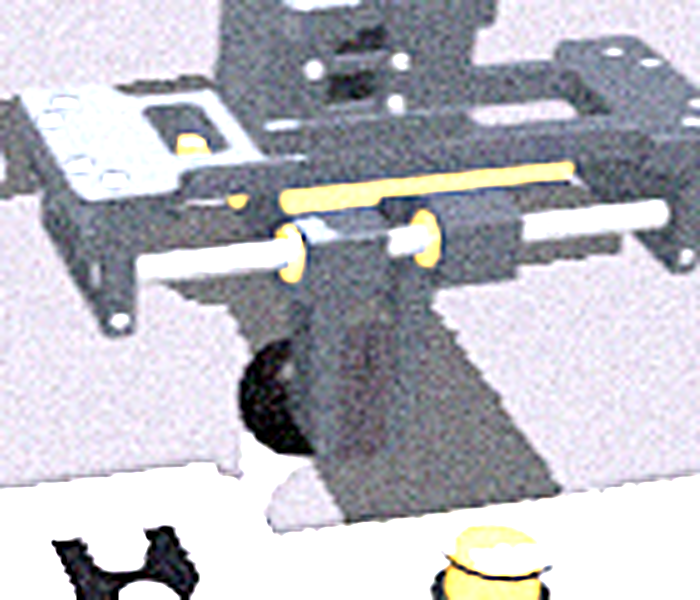

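```bash
python3 -c "
from h import *
from cell import vision,robot
A=vision.camera_info('scene');B=vision.camera_info('side')
def tri(a,b):
  t=least_squares(lambda X:np.r_[proj(A,X)[0]-a,proj(B,X)[0]-b],[.65,0,.2]);return t.x.round(4),t.fun.round(1)
print(tri((391,241),(345,142)), robot.observe()['tcp_pos'])
print(tri((391,243),(345,144)))
"
```

```text
(array([0.692 , 0.0149, 0.2275]), array([-0.4,  0.5, -0.4, -0.6])) [0.68560024 0.01391764 0.20447951]
(array([0.6921, 0.015 , 0.2238]), array([-0.5,  0.6, -0.5, -0.7]))
```

Triangulated, the visible fingertips sit at about z=0.225, but the TCP reads 0.2045. That puts the tip level with the top of the ball, so I'll lower the tool before pushing and check from the wrist camera.

>>> servo_tool(
  targets=[
    [-1, [0, 0, 0.7], 0],
    [-1, [0, 0, 1.4], 0],
    [-1, [0, 0, 1.8], 0],
    [-1, [0, 0, 1.8], 0],
    [-1, [0, 0, 1.8], 0],
  ],
)

```text
time: 3.25
tcp_pos: [0.6854, 0.0138, 0.1859]
tcp_rot: [180.0, 0.2, 86.8]
wrist_force: [-0.0, 0.2, 0.3]
grip_width: 0.0005
```

```bash
python3 -c "
from h import *
from cell import vision,robot
import cv2
where()
w=vision.camera('wrist')[:,:,::-1]
a=[vision.camera(n)[:,:,::-1] for n in ['scene','side']];where()
cv2.imwrite('pics/f.png',np.hstack([cv2.resize(w,(400,300)),cv2.resize(np.clip(a[1][60:210,250:450]*1.8,0,255).astype('uint8'),(400,300))]))
p=proj(vision.camera_info('wrist'),robot.observe()['tcp_pos']);print(p*400/640)
go(.07,.034,.186)
"
```

```text
tcp machine mm [100.2  30.5 185.9] [180.    0.2  86.8] F [-0.   0.2  0.3] t 3.25
tcp machine mm [100.7  30.6 186.8] [179.9   0.2  86.8] F [-0.7 -0.2  0.7] t 3.4
[[200.63658938 169.07648912]]
t 3.4 tgt [0.6554 0.0189 0.186 ] shift cm [ 0.33 -3.07  0.07] turn -0.2 F [-0.7 -0.2  0.7]
```

View pics/f.png

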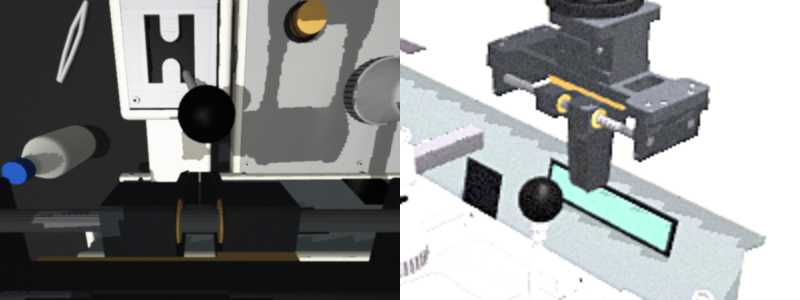

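>>> servo_tool(
  targets=[
    [-1, [0.3, -0.5, 0], 0],
    [-1, [0.3, -1.0, 0], 0],
    [-1, [0.3, -1.6, 0], 0],
    [-1, [0.3, -2.1, 0], 0],
    [-1, [0.3, -2.6, 0], 0],
  ],
)

```text
time: 3.9
tcp_pos: [0.6608, 0.0183, 0.1874]
tcp_rot: [179.7, 0.2, 86.8]
wrist_force: [5.1, -1.1, 1.0]
grip_width: 0.0001
```

```bash
cat > look.py <<'E'
from h import *
from cell import vision,robot
import cv2,sys
where()
ci=vision.camera_info('wrist');w=vision.camera('wrist')[:,:,::-1]
a=[vision.camera(n)[:,:,::-1] for n in ['scene','side']];where()
cv2.imwrite(sys.argv[1],np.vstack([np.hstack([cv2.resize(w,(400,300)),cv2.resize(np.clip(a[1][90:270,220:460]*1.5,0,255).astype('uint8'),(400,300))]),
 np.hstack([cv2.resize(a[0][180:300,290:450],(400,300),interpolation=2),0*w[:300,:400]])]))
E
python3 look.py pics/g.png
```

```text
tcp machine mm [ 75.5  33.7 187.4] [179.7   0.2  86.8] F [ 5.1 -1.1  1. ] t 3.9
tcp machine mm [ 75.1  33.7 187.5] [179.8   0.2  86.8] F [ 1.3 -0.2  1. ] t 4.05
```

View pics/g.png

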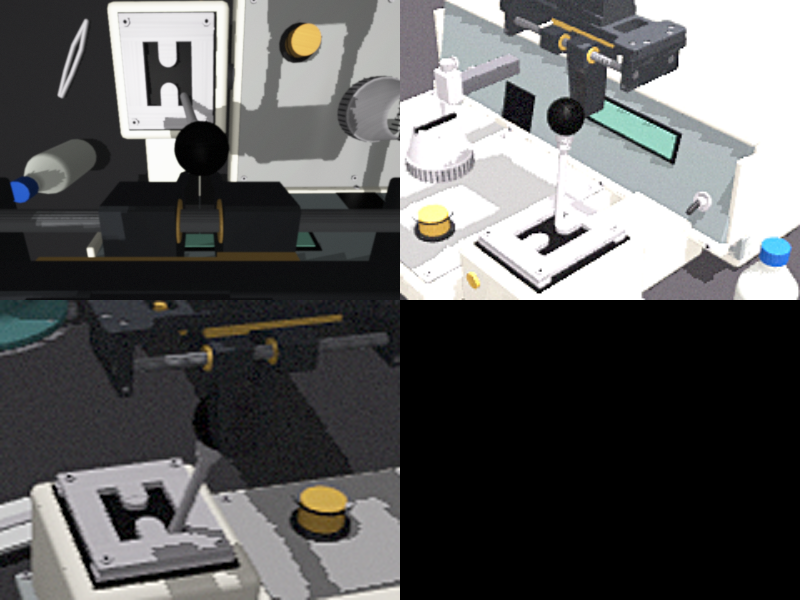

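Contact was at about 5 N with the finger on the far side of the ball, which sits at (200,148) in the wrist view. Now I'll push it toward the robot as far as neutral.

>>> servo_tool(
  targets=[
    [-1, [0, -0.5, 0], 0],
    [-1, [0, -1.0, 0], 0],
    [-1, [0, -1.5, 0], 0],
    [-1, [0, -2.0, -0.1], 0],
    [-1, [0, -2.5, -0.2], 0],
  ],
)

```text
time: 4.55
tcp_pos: [0.6383, 0.0197, 0.192]
tcp_rot: [179.4, 0.1, 86.7]
wrist_force: [5.9, 0.4, 4.7]
grip_width: 0.0001
```

>>> servo_tool(
  targets=[
    [-1, [0, -0.5, 0], 0],
    [-1, [0, -1.0, -0.1], 0],
    [-1, [0, -1.5, -0.2], 0],
    [-1, [0, -2.0, -0.3], 0],
    [-1, [0, -2.0, -0.3], 0],
  ],
)

```text
time: 5.05
tcp_pos: [0.6177, 0.0209, 0.1952]
tcp_rot: [179.4, 0.1, 86.7]
wrist_force: [3.2, -0.4, 2.6]
grip_width: 0.0004
```

```bash
python3 look.py pics/i.png
```

```text
tcp machine mm [ 32.3  34.  195.2] [1.794e+02 1.000e-01 8.670e+01] F [ 3.2 -0.4  2.6] t 5.05
tcp machine mm [ 32.2  34.  194.3] [1.795e+02 1.000e-01 8.670e+01] F [3.6 0.2 2.1] t 5.2
```

View pics/i.png

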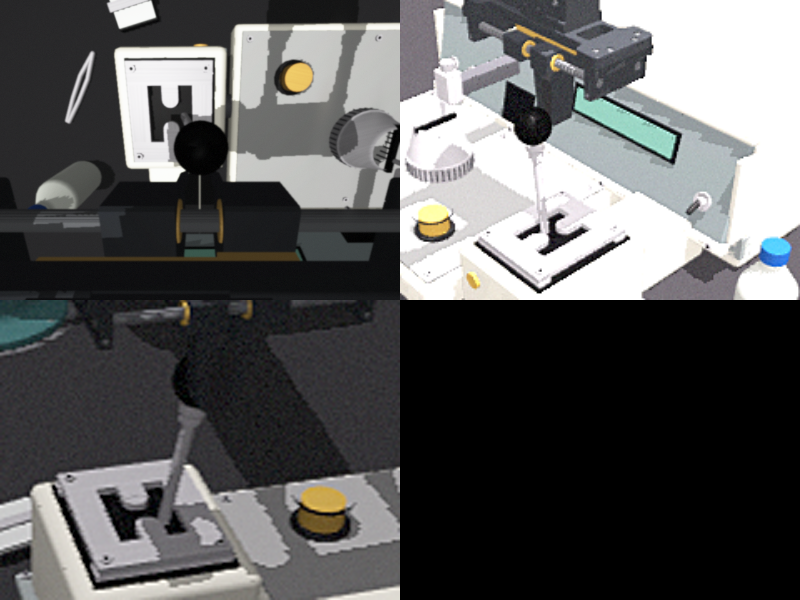

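```bash
cat > lev.py <<'E'
from h import *
from cell import vision
def lev(px,cam='side',bias=(-.5,-1.3)):
    v=np.load('m.npy');c=vision.camera_info(cam)
    r=least_squares(lambda q:proj(c,w2(v,ball(*q)))[0]-px-np.array(bias),[.05,0]).x
    print('shift,select',r.round(3),'ball mm',(ball(*r)*1000).round(1))
E
python3 -c "
from lev import *
lev((320.2,159.8));lev((299.2,165.6))"
```

```text
shift,select [ 0.248 -0.157] ball mm [ 49.8  32.  216.3]
shift,select [ 0.027 -0.162] ball mm [  5.4  33.1 222.2]
```

>>> servo_tool(
  targets=[
    [-1, [0, -0.3, 0.2], 0],
    [-1, [0, -0.6, 0.2], 0],
    [-1, [0, -0.8, 0.2], 0],
    [-1, [0, -0.8, 0.2], 0],
  ],
)

```text
time: 5.6
tcp_pos: [0.6092, 0.0214, 0.1921]
tcp_rot: [179.5, 0.1, 86.7]
wrist_force: [2.8, -0.3, 3.0]
grip_width: 0.0005
```

```bash
python3 -c "
from h import *
from cell import vision
import cv2
where()
a=vision.camera('side')[:,:,::-1];cv2.imwrite('pics/j.png',cv2.resize(a[130:250,240:380],None,fx=5,fy=5,interpolation=2))
where()"
```

```text
tcp machine mm [ 23.7  34.1 192.1] [1.795e+02 1.000e-01 8.670e+01] F [ 2.8 -0.3  3. ] t 5.6
tcp machine mm [ 23.7  34.1 192. ] [1.795e+02 1.000e-01 8.670e+01] F [ 2.4 -0.4  3.3] t 5.65
```

View pics/j.png

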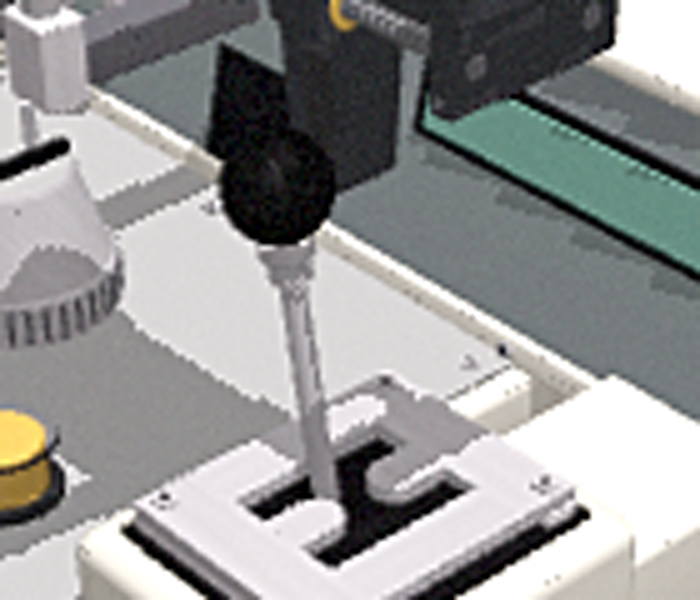

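```bash
python3 -c "
from lev import *
lev((295.6,167.))
v=np.load('m.npy');c=vision.camera_info('side')
for P in [(0,.017,.118),(0,0,.118),(0,-.017,.118)]:print((proj(c,w2(v,P))[0]-[240,130])*5)
go(.032,.034,.192);go(.032,.095,.192);go(-.002,.095,.192)"
```

```text
shift,select [-0.008 -0.165] ball mm [ -1.6  33.6 222.2]
[321.26503579 461.35304838]
[354.09885092 483.70184261]
[387.77446851 506.62362144]
t 5.65 tgt [0.6174 0.0209 0.192 ] shift cm [-0.    0.83  0.01] turn -0.3 F [ 2.4 -0.4  3.3]
t 5.65 tgt [0.6207 0.0818 0.192 ] shift cm [ 6.1   0.81 -0.  ] turn -0.3 F [ 2.4 -0.4  3.3]
t 5.65 tgt [0.5867 0.0836 0.192 ] shift cm [ 6.09 -2.59 -0.03] turn -0.3 F [ 2.4 -0.4  3.3]
```

>>> servo_tool(
  targets=[
    [-1, [0, 1.5, 0], 0],
    [-1, [2, 2.0, 0], 0],
    [-1, [4, 2, 0], 0],
    [-1, [6, 2, 0], 0],
    [-1, [6, 2, 0], 0],
  ],
)

```text
time: 6.15
tcp_pos: [0.6303, 0.0819, 0.19]
tcp_rot: [179.8, 0.1, 86.9]
wrist_force: [-0.4, -0.8, -0.6]
grip_width: 0.0002
```

```bash
python3 -c "
from h import *
where();go(-.001,.09,.192)"
```

```text
tcp machine mm [ 41.6  95.6 190. ] [1.798e+02 1.000e-01 8.690e+01] F [-0.4 -0.8 -0.6] t 6.15
t 6.15 tgt [0.5875 0.0786 0.192 ] shift cm [-0.57 -4.26 -0.21] turn -0.1 F [-0.4 -0.8 -0.6]
```

>>> servo_tool(
  targets=[
    [-1, [-0.1, -1.5, 0], 0],
    [-1, [-0.3, -3.0, 0], 0],
    [-1, [-0.5, -4.5, 0], 0],
    [-1, [-0.5, -4.5, 0], 0],
    [-1, [-0.5, -4.5, 0], 0],
  ],
)

```text
time: 6.65
tcp_pos: [0.5844, 0.0788, 0.1894]
tcp_rot: [179.9, 0.2, 86.9]
wrist_force: [-0.6, -1.3, -0.8]
grip_width: 0.0006
```

```bash
python3 look.py pics/k.png; python3 -c "
from h import *
go(-.004,.034,.192)"
```

```text
tcp machine mm [ -4.   90.  189.4] [179.9   0.2  86.9] F [-0.6 -1.3 -0.8] t 6.65
tcp machine mm [ -3.   90.4 189.8] [179.8   0.2  86.9] F [ 0.5 -0.   0.3] t 6.8
t 6.8 tgt [0.5815 0.0228 0.192 ] shift cm [-5.64 -0.09 -0.21] turn -0.1 F [ 0.5 -0.   0.3]
```

View pics/k.png

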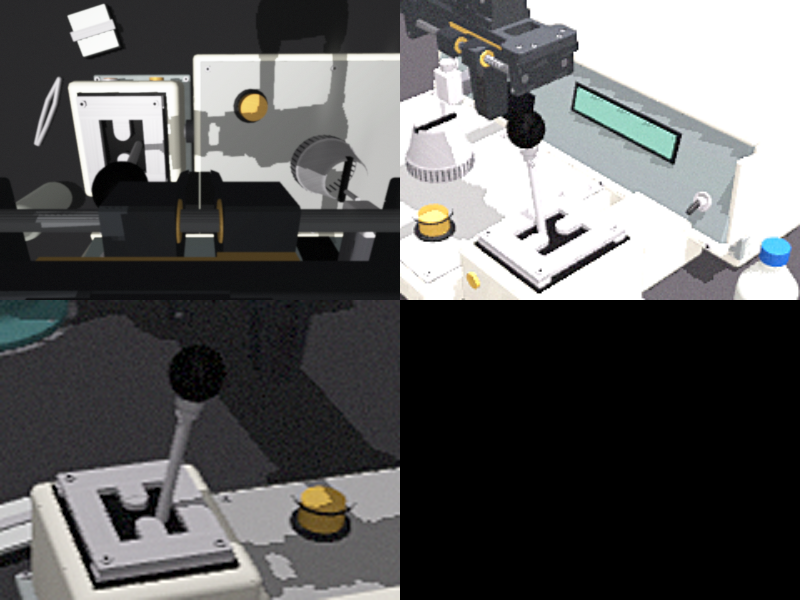

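```bash
cat >> lev.py <<'E'
def lev2(ps,pd):
    v=np.load('m.npy');A=vision.camera_info('scene');B=vision.camera_info('side')
    r=least_squares(lambda q:np.r_[proj(A,w2(v,ball(*q)))[0]-ps-[-.6,.4],proj(B,w2(v,ball(*q)))[0]-pd-[-.4,-1.7]],[.05,0])
    print('shift,select',r.x.round(3),'ball mm',(ball(*r.x)*1000).round(1),r.fun.round(1))
E
python3 -c "
from lev import *
lev2((379.5,229.2),(320.2,159.8));lev2((368.8,209.6),(295,166.8))"
```

```text
shift,select [ 0.261 -0.168] ball mm [ 52.1  34.3 215.3] [ 0. -0.  0. -0.]
shift,select [-0.006 -0.17 ] ball mm [ -1.3  34.6 222. ] [ 0.3 -0.3  0.2  0.4]
```

Both cameras put the ball at machine x≈-1, y≈+35, so it is on neutral. I'll approach it from the left and push right.

>>> servo_tool(
  targets=[
    [-1, [-0.8, 0, -0.1], 0],
    [-1, [-1.4, 0, -0.1], 0],
    [-1, [-1.8, 0, -0.1], 0],
    [-1, [-2.2, 0, -0.1], 0],
    [-1, [-2.6, 0, -0.1], 0],
  ],
)

```text
time: 7.3
tcp_pos: [0.5843, 0.0539, 0.1913]
tcp_rot: [179.8, 0.0, 86.8]
wrist_force: [-0.3, 5.0, 3.9]
grip_width: 0.0004
```

```bash
python3 -c "
from h import *
where();go(-.004,.034,.192)"
```

```text
tcp machine mm [ -2.8  65.2 191.3] [179.8   0.   86.8] F [-0.3  5.   3.9] t 7.3
t 7.3 tgt [0.5815 0.0228 0.192 ] shift cm [-3.12 -0.11 -0.07] turn -0.2 F [-0.3  5.   3.9]
```

>>> servo_tool(
  targets=[
    [-1, [-0.5, 0, 0], 0],
    [-1, [-1.0, 0, 0], 0],
    [-1, [-1.5, 0, 0], 0],
    [-1, [-2.0, 0, 0], 0],
    [-1, [-2.5, 0, 0], 0],
  ],
)

```text
time: 7.8
tcp_pos: [0.5842, 0.03, 0.1931]
tcp_rot: [179.6, -0.1, 86.8]
wrist_force: [-0.0, 4.0, 4.9]
grip_width: 0.0005
```

>>> servo_tool(
  targets=[
    [-1, [-0.5, 0, 0], 0],
    [-1, [-1.0, 0, 0], 0],
    [-1, [-1.5, 0, 0], 0],
    [-1, [-2.0, 0, 0], 0],
    [-1, [-2.0, 0, 0], 0],
  ],
)

```text
time: 8.3
tcp_pos: [0.5833, 0.009, 0.1932]
tcp_rot: [179.6, -0.1, 86.8]
wrist_force: [1.0, 1.4, 0.6]
grip_width: 0.0006
```

```bash
python3 look.py pics/l.png
```

```text
tcp machine mm [ -1.5  20.2 193.2] [ 1.796e+02 -1.000e-01  8.680e+01] F [1.  1.4 0.6] t 8.3
tcp machine mm [ -2.1  20.4 192.3] [ 1.797e+02 -1.000e-01  8.680e+01] F [ 0.4 -0.7  1.7] t 8.45
```

View pics/l.png

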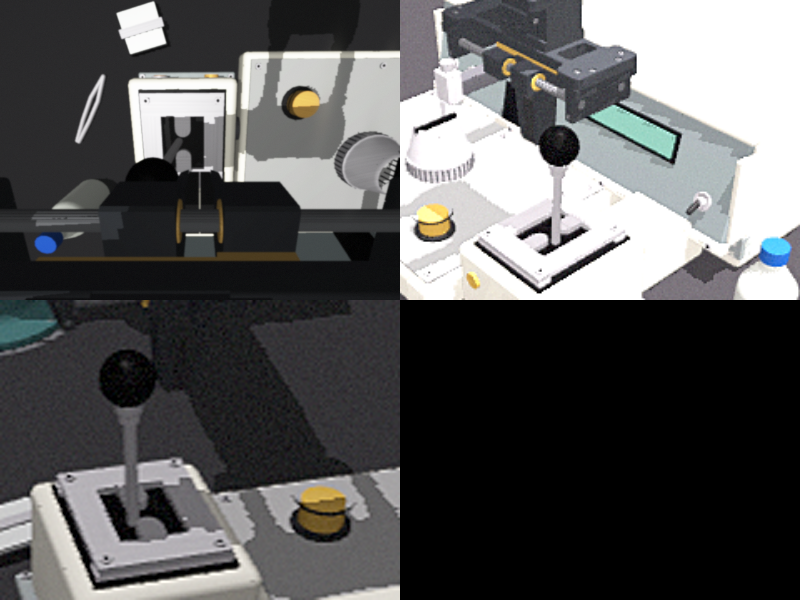

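```bash
python3 -c "
from lev import *
lev2((340.8,211.4),(315.4,177))
go(-.004,-.002,.192)"
```

```text
shift,select [-0.005  0.066] ball mm [ -0.9 -13.6 224.5] [ 0.3 -0.1  0.1  0.4]
t 8.45 tgt [ 0.5796 -0.0131  0.192 ] shift cm [-2.24 -0.18  0.03] turn -0.2 F [ 0.4 -0.7  1.7]
```

>>> servo_tool(
  targets=[
    [-1, [-0.5, 0, 0], 0],
    [-1, [-1.0, 0, 0], 0],
    [-1, [-1.5, 0, 0], 0],
    [-1, [-2.1, 0, 0], 0],
    [-1, [-2.2, 0, 0], 0],
  ],
)

```text
time: 8.95
tcp_pos: [0.5812, -0.0135, 0.1918]
tcp_rot: [179.7, -0.0, 86.8]
wrist_force: [1.9, 4.2, -0.2]
grip_width: 0.0007
```

```bash
python3 look.py pics/n.png
```

```text
tcp machine mm [ -2.3  -2.3 191.8] [179.7  -0.   86.8] F [ 1.9  4.2 -0.2] t 8.95
tcp machine mm [ -2.6  -2.2 191.9] [179.8  -0.   86.8] F [ 0.5  0.7 -0.8] t 9.1
```

View pics/n.png

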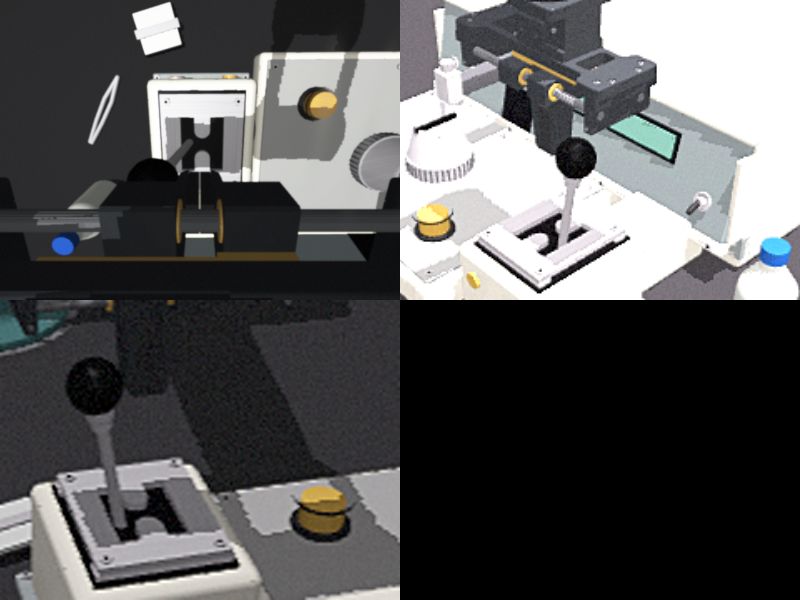

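```bash
python3 -c "
from lev import *
lev2((290+95/2.5,180+86/2.5),(220+575.5*.6-240,90+158.5*.6))
go(-.004,.03,.192);go(-.06,.03,.192);go(-.06,-.036,.192)"
```

```text
shift,select [-0.006  0.176] ball mm [ -1.2 -35.9 221.8] [-0.2 -0.2  0.  -0.3]
t 9.1 tgt [0.5813 0.0188 0.192 ] shift cm [ 3.22 -0.15 -0.01] turn -0.2 F [ 0.5  0.7 -0.8]
t 9.1 tgt [0.5253 0.0218 0.192 ] shift cm [ 3.21 -5.75 -0.03] turn -0.2 F [ 0.5  0.7 -0.8]
t 9.1 tgt [ 0.5218 -0.0441  0.192 ] shift cm [-3.39 -5.73 -0.03] turn -0.2 F [ 0.5  0.7 -0.8]
```

Select is now 0.176 and shift is near 0, so the lever is in the middle of the right column on neutral. Next I'll back off left and circle to the near side.

>>> servo_tool(
  targets=[
    [-1, [2, 0, 0], 0],
    [-1, [3, -2.0, 0], 0],
    [-1, [3, -4.5, 0], 0],
    [-1, [3, -6.3, 0], 0],
    [-1, [3, -6.3, 0], 0],
  ],
)

```text
time: 9.6
tcp_pos: [0.5173, 0.0196, 0.1912]
tcp_rot: [179.9, 0.1, 86.8]
wrist_force: [-0.1, -0.5, -0.3]
grip_width: 0.0006
```

```bash
python3 -c "
from h import *
where();go(-.066,-.036,.190)"
```

```text
tcp machine mm [-67.9  27.4 191.2] [1.799e+02 1.000e-01 8.680e+01] F [-0.1 -0.5 -0.3] t 9.6
t 9.6 tgt [ 0.5158 -0.0438  0.19  ] shift cm [-6.33  0.2   0.13] turn -0.2 F [-0.1 -0.5 -0.3]
```

>>> servo_tool(
  targets=[
    [-1, [-2, 0, 0], 0],
    [-1, [-4, 0, 0], 0],
    [-1, [-6.3, 0, 0.1], 0],
    [-1, [-6.3, 0.3, 0.1], 0],
    [-1, [-6.3, 0.6, 0.1], 0],
  ],
)

```text
time: 10.1
tcp_pos: [0.5204, -0.0442, 0.1903]
tcp_rot: [179.9, 0.1, 86.7]
wrist_force: [0.3, -0.1, -0.2]
grip_width: 0.0004
```

```bash
python3 look.py pics/o.png; python3 -c "
from h import *
go(-.04,-.036,.190)"
```

```text
tcp machine mm [-61.4 -36.1 190.3] [1.799e+02 1.000e-01 8.670e+01] F [ 0.3 -0.1 -0.2] t 10.1
tcp machine mm [-61.5 -35.1 190.3] [1.799e+02 1.000e-01 8.690e+01] F [ 0.5  0.3 -0.4] t 10.25
t 10.25 tgt [ 0.5418 -0.0451  0.19  ] shift cm [-0.09  2.15  0.03] turn -0.1 F [ 0.5  0.3 -0.4]
```

View pics/o.png

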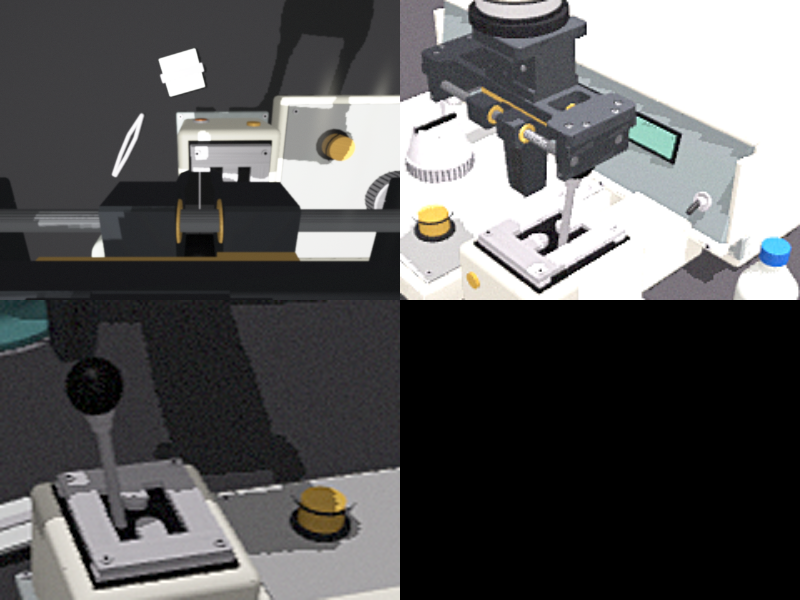

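>>> servo_tool(
  targets=[
    [-1, [0, 0.7, 0], 0],
    [-1, [-0.1, 1.3, 0], 0],
    [-1, [-0.1, 1.9, 0], 0],
    [-1, [-0.1, 2.5, 0], 0],
    [-1, [-0.1, 3.0, 0], 0],
  ],
)

```text
time: 10.75
tcp_pos: [0.5506, -0.0457, 0.1903]
tcp_rot: [179.9, 0.1, 86.9]
wrist_force: [-4.1, 0.8, 2.4]
grip_width: 0.0003
```

```bash
python3 -c "
from h import *
where()"
```

```text
tcp machine mm [-31.2 -36.  190.3] [1.799e+02 1.000e-01 8.690e+01] F [-4.1  0.8  2.4] t 10.75
```

>>> servo_tool(
  targets=[
    [-1, [0, 0.5, 0], 0],
    [-1, [0, 1.0, 0], 0],
    [-1, [0, 1.5, 0.1], 0],
    [-1, [0, 2.0, 0.1], 0],
    [-1, [0, 2.5, 0.2], 0],
  ],
)

```text
time: 11.25
tcp_pos: [0.576, -0.047, 0.1884]
tcp_rot: [179.9, 0.1, 86.9]
wrist_force: [-3.9, 0.9, 2.4]
grip_width: 0.0002
```

>>> servo_tool(
  targets=[
    [-1, [0, 0.5, 0], 0],
    [-1, [0, 1.0, 0.1], 0],
    [-1, [0, 1.5, 0.2], 0],
    [-1, [0, 1.8, 0.3], 0],
    [-1, [0, 1.8, 0.3], 0],
  ],
)

```text
time: 11.75
tcp_pos: [0.5948, -0.0481, 0.1852]
tcp_rot: [179.9, 0.1, 86.9]
wrist_force: [-0.5, 0.5, 0.9]
grip_width: 0.0004
```

```bash
python3 look.py pics/p.png
```

```text
tcp machine mm [ 13.1 -36.1 185.2] [1.799e+02 1.000e-01 8.690e+01] F [-0.5  0.5  0.9] t 11.75
tcp machine mm [ 12.7 -36.2 185.2] [1.799e+02 1.000e-01 8.690e+01] F [ 0.2 -0.3 -0.8] t 11.9
```

View pics/p.png

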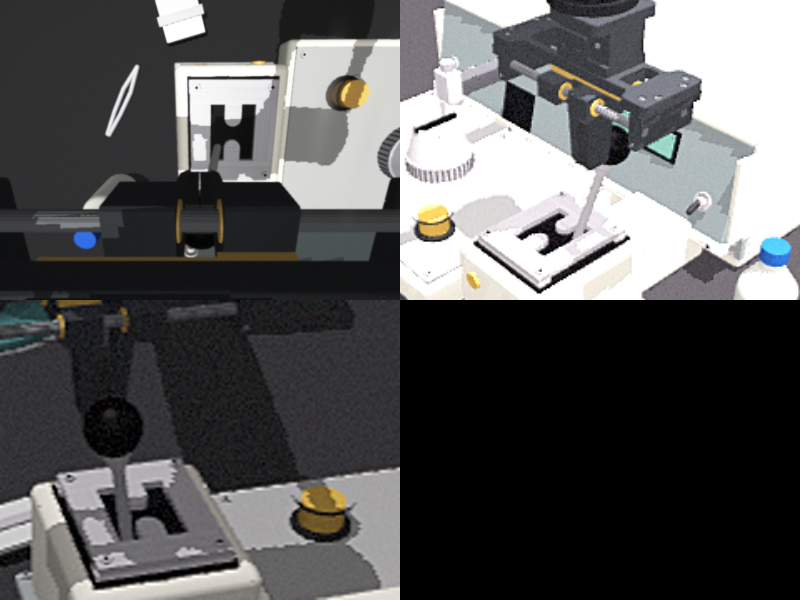

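```bash
python3 -c "
from lev import *
lev((335.2,230.8),'scene',(-.6,.4))"
```

```text
shift,select [0.218 0.175] ball mm [ 43.7 -35.7 217.1]
```

>>> servo_tool(
  targets=[
    [-1, [0, 0.3, 0], 0],
    [-1, [0, 0.6, 0.1], 0],
    [-1, [0, 0.9, 0.1], 0],
    [-1, [0, 1.1, 0.1], 0],
    [-1, [0, 1.1, 0.1], 0],
  ],
)

```text
time: 12.4
tcp_pos: [0.6052, -0.0487, 0.1836]
tcp_rot: [179.9, 0.1, 86.9]
wrist_force: [-3.0, 0.3, -1.3]
grip_width: 0.0003
```

```bash
python3 -c "
from h import *
where()
from cell import vision
import cv2
a=vision.camera('scene')[:,:,::-1];cv2.imwrite('pics/q.png',cv2.resize(a[190:310,280:420],None,fx=5,fy=5,interpolation=2))
where()"
```

```text
tcp machine mm [ 23.5 -36.2 183.6] [1.799e+02 1.000e-01 8.690e+01] F [-3.   0.3 -1.3] t 12.4
tcp machine mm [ 23.5 -36.2 183.6] [1.799e+02 1.000e-01 8.690e+01] F [-2.8  0.7 -2.2] t 12.45
```

View pics/q.png

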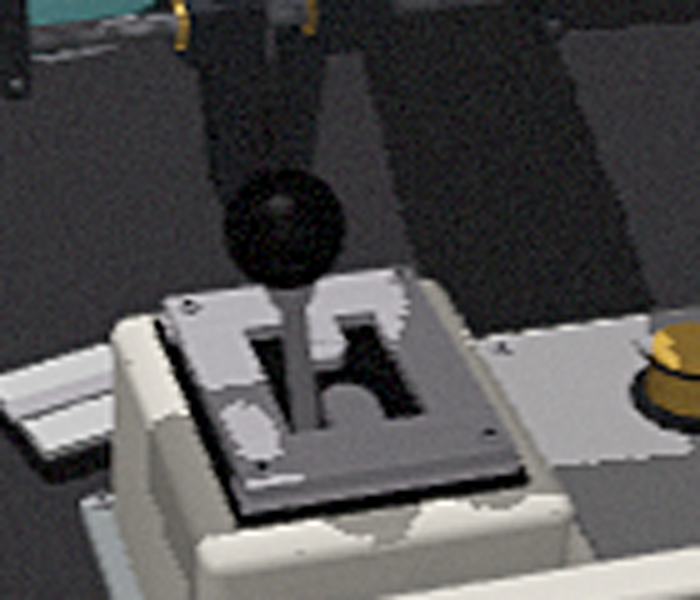

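```bash
python3 -c "
from lev import *
lev((336.8,235.6),'scene',(-.6,.4))
v=np.load('m.npy');A=vision.camera_info('scene')
for s in(.25,.27,.287):print(proj(A,w2(v,ball(s,.177)))+[.6,-.4])"
```

```text
shift,select [0.27  0.176] ball mm [ 53.9 -35.9 214.5]
[[336.03180016 233.73899391]]
[[336.69393492 235.61095078]]
[[337.25623832 237.24009249]]
```

>>> servo_tool(
  targets=[
    [-1, [0, 0.15, 0], 0],
    [-1, [0, 0.25, 0], 0],
    [-1, [0, 0.25, 0], 0],
  ],
)

```text
time: 12.75
tcp_pos: [0.6071, -0.0488, 0.1833]
tcp_rot: [180.0, 0.1, 86.9]
wrist_force: [-5.0, 0.9, -1.9]
grip_width: 0.0003
```

```bash
python3 -c "
from h import *
where()"
```

```text
tcp machine mm [ 25.5 -36.2 183.3] [1.80e+02 1.00e-01 8.69e+01] F [-5.   0.9 -1.9] t 12.75
```

>>> servo_tool(
  targets=[
    [-1, [0, 0.15, 0], 0],
    [-1, [0, 0.2, 0], 0],
    [-1, [0, 0.2, 0], 0],
  ],
)

```text
time: 13.05
tcp_pos: [0.6078, -0.0488, 0.1831]
tcp_rot: [-179.8, 0.1, 86.9]
wrist_force: [-7.6, 0.6, 0.4]
grip_width: 0.0003
```

```bash
python3 -c "
from h import *
where()"
```

```text
tcp machine mm [ 26.1 -36.2 183.1] [-1.798e+02  1.000e-01  8.690e+01] F [-7.6  0.6  0.4] t 13.05
```

It moved only 0.6 mm while the force rose to 7.6 N, so the lever is at the end stop. Backing away now.

>>> servo_tool(
  targets=[
    [-1, [0, -1.5, 0], 0],
    [-1, [0, -4, 0], 0],
    [-1, [0, -7, 0], 0],
    [-1, [0, -10, 0], 0],
    [-1, [0, -12, -2], 0],
  ],
)

```text
time: 13.55
tcp_pos: [0.486, -0.042, 0.2017]
tcp_rot: [-179.7, 0.1, 86.9]
wrist_force: [-0.8, -0.2, 0.9]
grip_width: 0.0004
```

>>> servo_tool(
  targets=[
    [-1, [0, -2, -3], 0],
    [-1, [0, -3, -6], 0],
    [-1, [0, -3, -10], 0],
    [-1, [0, -3, -10], 0],
    [-1, [0, -3, -10], 0],
  ],
)

```text
time: 14.05
tcp_pos: [0.4586, -0.0406, 0.3042]
tcp_rot: [179.9, 0.1, 86.9]
wrist_force: [-0.2, -0.6, -0.2]
grip_width: 0.0005
```

```bash
python3 look.py pics/r.png;python3 -c "
from cell import vision
import cv2
cv2.imwrite('pics/s.png',vision.camera('side')[:,:,::-1])"
```

```text
tcp machine mm [-123.3  -35.9  304.2] [1.799e+02 1.000e-01 8.690e+01] F [-0.2 -0.6 -0.2] t 14.05
tcp machine mm [-125.6  -35.7  300.6] [-1.797e+02  1.000e-01  8.690e+01] F [-0.5  0.3  0.4] t 14.2
```

View pics/r.png

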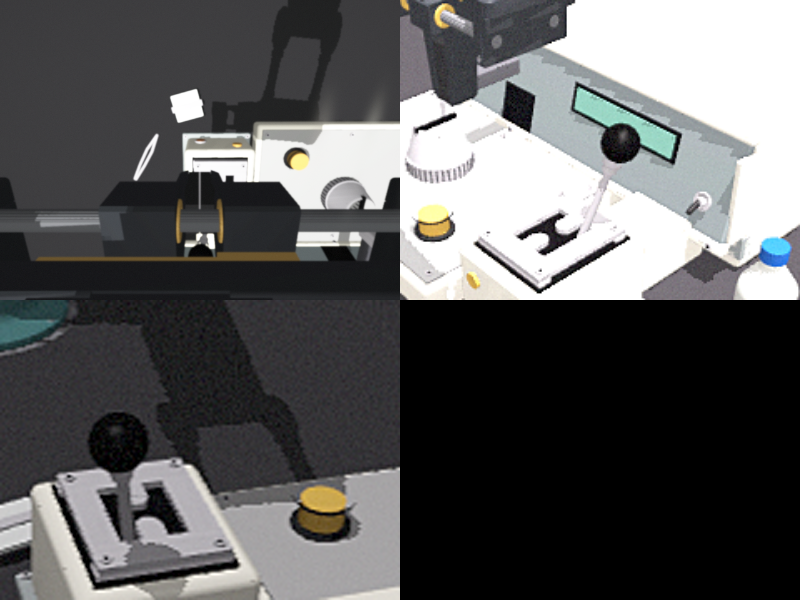

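View pics/s.png

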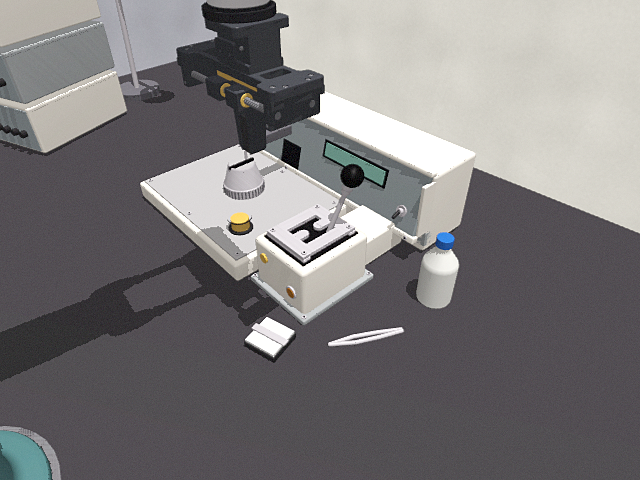

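```bash
python3 -c "
from lev import *
lev2((290+118.5/2.5,180+142/2.5),(352,175.7))
from cell import robot
where();print(robot.finish_job())"
```

```text
shift,select [0.283 0.175] ball mm [ 56.4 -35.6 213.8] [ 0. -0.  0.  0.]
tcp machine mm [-125.8  -35.7  300.3] [-1.796e+02  1.000e-01  8.690e+01] F [ 0.5  0.  -0.2] t 14.25
the job is handed in; nothing more can be done
None
```

The lever is in the far right slot, and the job is handed in at 14.25 s. With the gripper shut, I pushed the ball from its far side back to neutral, then right across the bar, then from its near side out to the end stop. The tool then backed off and lifted clear.

**Last checks:**
- **Lever position:** both cameras agree on shift 0.283 and select 0.175. That puts the ball at (56, -36, 214) mm in the machine frame, against a home position of (57, -36, 214).
- **Forces:** the wrist force reading never went above about 8 N, its highest being the final touch on the stop. The last reading showed nothing touching the robot.
- **Bystanders:** the bottle, tweezers, chip tray and spool look unmoved in the side view compared with the start. I judged this by eye and did not measure it.

**One disagreement:** the cameras put the visible fingertips about 20 mm higher and 6 mm farther out than the TCP reading. I worked at a lower TCP height to allow for it and set each push from the contact force and the camera images.

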